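# Clamp the batten in the dowel jig and hold the drill guide at its notch

### The arm

A 6-joint arm with a two-finger parallel gripper is mounted at the origin on the work surface. World frame = base frame: x ahead of the robot, y to its left, z up, the work surface at z = 0. Lengths are in m, angles in degrees, forces in N, time in s.
With the tool pointing down it reaches from about 0.325 to 0.75 m from the base axis. Payload 7.6 kg.
Tool frame: the origin (TCP) lies midway between the tips of the shut fingers; the grasp point (between the pads) lies tcp_to_grasp behind it (tcp_to_grasp is the distance from the TCP to the grasp point, in m); y points along the fingers, z is the direction in which the jaws open and shut, and the axes are right-handed (so a half turn about y gives the same grasp; the last joint's range is limited). The gripper opens to 85 mm and grips with 20 to 120 N. Pads are 22 mm wide; open, the fingers measure 114 mm over their backs; the gripper's body (76 mm by 85 mm) begins 54 mm behind the grasp point. The pads swing forward as they close: fully open they stand 13 mm farther back than shut.
Start: joints at [-77.825, 2.991, 80.254, -0, 96.75, -4.028], TCP at [0.147, -0.504, 0.231] pointing down, gripper open.
Joint ranges: [-166.34, 166.34], [-52.06, 124.39], [6.96, 135.62], [-60.46, 240.46], [14.63, 156.25], [-167.68, 167.68]. Speed limits (degrees/s): [147.25, 147.25, 172.46, 180, 180, 180].

### API

Orientations are given as a 3x3 rotation matrix whose columns are the frame's x, y, z axes.
In Python, from rig import read_state, get_image, camera_model, finish_job, regions_of, mark_of, tcp_to_grasp gives the robot as it stands. The module is installed in compiled form; this text tells all that it offers.
- The arm moves only by the shell command python3 -m jog 'ROWS' [OPENING] [FORCE]. ROWS is JSON, a list of rows, each a list of 4 numbers: the shift along the tool's x, y, z in cm, then the turn about the tool's y in degrees. A call has 1 to 12 rows; each row shifts and turns the commanded pose from where the row before left it, along the tool's axes as they then stand; what a row does not reach is not made up. A row lasts 1/12 s, in which the tool goes at most 41.7 mm and 7.16 degrees, less where a joint would pass 70% of its speed; a pose out of reach is approached as far as the arm can. A call is refused whole if a number of a shift passes 4.17 or a number of a turn 7.16, either way. A call with a gripper value outside its range is refused whole. OPENING is the opening, from 0 (shut) to 1 (fully open), set as the call begins (- or left out, the last holds). The fingers move at their own pace and stop on an object; FORCE is the grip in N (left out, the last holds). Time passes only in rows, so rows that do not move let the fingers close. It gives the time, the measured TCP pose, the force and the opening at its end, in the units of the state.
- read_state(): the state, without advancing time (a new reading comes with each control period).
- get_image(name): name is "side" or "top"; returns (picture, depth): 480x640x3 uint8, red, green, blue; 480x640 float32, m along the optical axis (not along the pixel's ray), 0 where there is no reading.
- camera_model(name): a dict with "fx", "fy", "cx", "cy" (pixels), "D" ([k1, k2, p1, p2, k3] as OpenCV has them; the pictures are not rectified), "rvec" (rotation vector, rad) and "tvec" (3), from world to camera coordinates, as OpenCV has them. Camera axes: x right, y down, z forward; pixel columns grow to the right and rows downward; lengths in m; the calibration is good to about 2 mm. A picture is of the moment at which its call begins. camera_model takes no time and is no camera call.
- finish_job(): hands the job in, once; it reports no verdict.
Trained networks look in the newest picture that a camera, given by its name, has taken for a name from the list of things; names that differ only in an ending like _2 or _b are one class to them, and where a whole thing is asked for, a point or a joint stands for the part that bears it (a point fixed in the world has none). Each returns a list of dicts, best first, with "p" (0 to 1); they miss things now and then, are a little off and sometimes report something else, mostly with a low value. They report only what shows in the picture. A call takes as long as a camera call.
- regions_of(camera, label): "region" (480x640 bool, what is visible of it) and "uv" ([column, row] in pixels, amid what is visible of it).
- mark_of(camera, label): "uv" ([column, row] in pixels: a listed point, or the origin of a listed thing).
The state is a dict: "time": time; "joint_pos": joint angles; "dq": joint speeds; "joint_torque": joint torques, N m; "position": TCP position; "orientation": TCP orientation; "ft_force": force on the tool from outside, world axes, zero at the start; "torque": the same for the moment, N m; "opening": finger opening in m.
Only numpy, scipy, OpenCV 4.12 (cv2) and the standard library are available. Lean on these libraries where they do the work, as an engineer would, in place of code of your own. Each camera call takes 0.05 s, during which the arm holds its last target.

### The job

Get the dowel-drilling jig ready: press the sprung hold-down lever down until it clicks and stays down by itself on the timber, and let go of it. Then grip the drill guide by its wooden tab and slide it along the rail until its sprung ball clicks into the notch of the detent bar, without running on past the notch. Finish while still gripping the tab with the guide seated at the notch; leave the timber and everything else on the bench where they are.

Things in the scene. Friction and masses are not known exactly. Their poses are not given: they have to be found in the camera images.
- jig: Drilling jig screwed to the bench: plywood base 18 mm thick, spanning jig x -100..120, y -205..245 mm. Origin: at bench level, z up; y runs along the rail, away from the lever; x points away from the robot, from the timber to the rail. Tallest parts: two dark steel cheeks at the lever's pivot, tops 125 mm high, at x -51..-9, y -182..-109 mm.
- lever (a joint): Steel hold-down lever on a level pin along jig x at jig (-30, -170, 85) mm, its arm running in jig +y over the timber. 0 rad: sprung up, raised 0.42 rad (the start); grows when pressed down; near 0.32 a ball catch clicks in, draws it to about 0.38 and holds it; level at 0.42, stop at 0.45. At the pad it takes 1.5 N rising to 3 N, and after the click about 10 N to go on to the stop. Let go early, it springs up.
- lever_pad (a point): Centre of the top of the lever's round black press pad (28 mm diameter, 10 mm thick) at the arm's free end: 115 mm along the arm from the pin and 10 mm above the arm's middle line. About 141 mm above the bench at the start; it follows the arc about the pin down to about jig (-30, -55, 100) mm when latched (95 with the arm level).
- guide (a joint): Place of the drill-guide carriage on its rail, m: 0 at jig y = +200 mm, growing as it slides in jig -y, towards the lever; end stop 0.19. Starts at 0 to 0.04; the notch is 60 to 160 mm further on. Sliding takes about 1.5 N; at the notch the ball draws the guide in, and some 12 N along the rail would push it out again.
- guide_grip (a point): Gripping point in the dark wooden tab standing on the guide carriage: 95 mm above the bench, at jig x = +50 mm, jig y = 200 mm minus the guide joint value; axes as the jig's. The tab is 36 mm (jig x) by 22 mm (jig y, the sliding direction), from 68 to 113 mm above the bench, with room for fingers on both y sides above the carriage plate (top 68 mm; its arm towards the timber 72 mm).
- guide_ball (a point): Lowest point of the guide's 14 mm spring ball as it rides on the detent bar, under a brass sleeve at the side of the carriage: 35 mm in jig +x from the tab's middle, at the tab's jig y, 55 mm above the bench. Moves with the guide.
- notch (a point): Centre of the notch at the top face of the aluminium detent bar (16 mm wide, top 55 mm above the bench, beside the rail at jig x = +85 mm). The notch is a gap 11 mm wide across the bar, visible from above; axes as the jig's. Its place along the rail differs from job to job (jig y 40 to 100 mm). The guide is seated when guide_ball and notch agree along jig y.
- workpiece: Pale timber batten 60 x 250 x 40 mm (jig x, y, z) lying loose in the jig's bed, top 58 mm above the bench; origin: centre of its underside. The lever's sprung rubber foot presses on it when latched. Leave in place.
- offcut: Bystander: small dark wood offcut 24 x 50 x 16 mm lying on the front of the jig base. Origin: centre of underside.
- mallet: Bystander: hammer with a wooden handle lying on the bench beyond the rail end of the jig. Origin on its underside.
- glue: Bystander: white plastic bottle, 48 mm diameter, 120 mm tall, standing beyond the lever end of the jig. Origin: centre of underside.
- driver: Bystander: screwdriver with a pale wooden handle lying behind the jig. Origin on its underside.
- can: Bystander: bare metal spray-type can, 60 mm diameter, 170 mm tall, standing at the right of the bench. Origin: centre of underside.
- sanding_block: Bystander: cork sanding block 70 x 110 x 35 mm at the left of the bench. Origin: centre of underside.
- dust_brush: Bystander: wooden-handled brush lying at the left of the bench. Origin on its underside.

How it is judged:
By the outcome, as a careful person would: the job done as asked, in the order asked, and still so for the second after the job is handed in, while the arm keeps its last pose, push and grip.
It also fails if it takes over 45 s, if anything falls off the work surface, if the arm or the gripper's body presses on something with over 40 N, if the wrist force passes 120 N, or if a joint passes its speed limit or range.

## Working session

There is one attempt and no reset: what is moved stays moved. The work goes in short steps, Python scripts to look and compute and a shell command to move; the robot and the scene stay as the last step left them, time stands still between calls to the robot, and variables do not carry over. Pictures are saved under pics/ and viewed, and the job is handed in when it is done.

```bash
mkdir -p pics; cat > h.py <<'E'
import numpy as np, cv2
from rig import *
def px2w(cam,uv,z=None,depth=None):
    m=camera_model(cam);K=np.array([[m['fx'],0,m['cx']],[0,m['fy'],m['cy']],[0,0,1]])
    R=cv2.Rodrigues(np.array(m['rvec'],float))[0];t=np.array(m['tvec'],float).ravel()
    n=cv2.undistortPoints(np.array([[uv]],float),K,np.array(m['D'],float))[0,0]
    d=R.T@np.array([n[0],n[1],1.]);c=-R.T@t
    s=(z-c[2])/d[2] if z is not None else depth
    return c+s*d
def w2px(cam,p):
    m=camera_model(cam);K=np.array([[m['fx'],0,m['cx']],[0,m['fy'],m['cy']],[0,0,1]])
    return cv2.projectPoints(np.array(p,float).reshape(-1,3),np.array(m['rvec'],float),np.array(m['tvec'],float),K,np.array(m['D'],float))[0].reshape(-1,2)
def save(cam,name):
    im,d=get_image(cam);cv2.imwrite('pics/'+name+'.png',im[:,:,::-1]);np.save('/tmp/'+cam+'_d.npy',d);return im,d
E
python3 - <<'E'
from h import *
np.set_printoptions(precision=4,suppress=True)
s=read_state();print(s['time'],s['position'],s['orientation'],s['opening'],tcp_to_grasp)
for c,L in (('top',[('lever_pad',None),('guide_grip',.095),('guide_ball',.055),('notch',.055),('jig',0),('workpiece',.018)]),('side',[('lever_pad',.141),('guide_grip',.095),('guide_ball',.055),('notch',.055),('jig',0)])):
    im,d=save(c,c+'0')
    m=camera_model(c);R=cv2.Rodrigues(np.array(m['rvec'],float))[0];print(c,'cam at',-R.T@np.array(m['tvec']).ravel())
    for l,z in L:
        for r in mark_of(c,l)[:2]:
            u=r['uv'];dd=d[int(u[1]),int(u[0])]
            print(c,l,r['p'],np.array(u),px2w(c,u,z if z is not None else .141),'depth',px2w(c,u,depth=dd))
E
```

```text
0.0 [ 0.1465 -0.5039  0.2305] [[-0.9603 -0.0003  0.2791]
 [-0.2791  0.0015 -0.9603]
 [-0.0001 -1.     -0.0015]] 0.08551434381297053 0.0187
top cam at [0.3182 0.0056 1.2561]
top lever_pad 0.88 [354.3 258.3] [ 0.4922 -0.1096  0.141 ] depth [ 0.4923 -0.1096  0.1406]
top guide_grip 0.63 [262.4 237.5] [0.5703 0.1149 0.095 ] depth [0.5667 0.1133 0.1119]
top guide_ball 0.71 [116.3 256.9] [0.5554 0.5053 0.055 ] depth [0.5628 0.5209 0.0177]
top guide_ball 0.59 [497.  280.7] [ 0.4195 -0.4825  0.055 ] depth [ 0.4188 -0.479   0.0636]
top notch 0.62 [298.4 225.1] [0.6056 0.0214 0.055 ] depth [0.606  0.0215 0.053 ]
top jig 0.89 [322.4 256.9] [ 0.5245 -0.0373  0.    ] depth [ 0.5148 -0.0353  0.0593]
top workpiece 0.75 [315.4 269.6] [ 0.4885 -0.0153  0.018 ] depth [ 0.483  -0.0146  0.0585]
side cam at [0.4991 1.1985 0.8224]
side lever_pad 0.56 [343.2 212.1] [ 0.5    -0.1085  0.141 ] depth [ 0.5    -0.1132  0.1386]
side guide_grip 0.73 [362.6 196.8] [ 0.4341 -0.3136  0.095 ] depth [ 0.4272 -0.4735  0.0181]
side guide_grip 0.6 [321.2 266. ] [0.5563 0.1191 0.095 ] depth [0.5558 0.1297 0.1021]
side guide_ball 0.59 [306.3 278.7] [0.5972 0.1234 0.055 ] depth [0.5973 0.1219 0.0539]
side notch 0.72 [305.6 415. ] [0.5645 0.5796 0.055 ] depth [0.5678 0.548  0.0159]
side notch 0.68 [306.7 258.6] [0.6036 0.0229 0.055 ] depth [0.6036 0.0225 0.0548]
side jig 0.86 [332.3 259.5] [ 0.5311 -0.0594  0.    ] depth [0.5292 0.0157 0.049 ]
```

```bash
python3 - <<'E'
import cv2
a=cv2.imread('pics/top0.png');cv2.imwrite('pics/top0c.png',cv2.resize(a[190:330,210:410],None,fx=4,fy=4,interpolation=2))
a=cv2.imread('pics/side0.png');cv2.imwrite('pics/side0c.png',cv2.resize(a[170:320,240:440],None,fx=4,fy=4,interpolation=2))
E
```

```text
(no output)
```

View pics/top0.png

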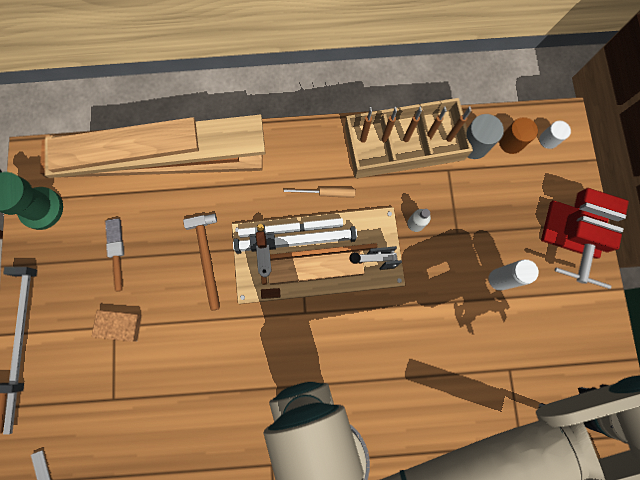

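View pics/top0c.png

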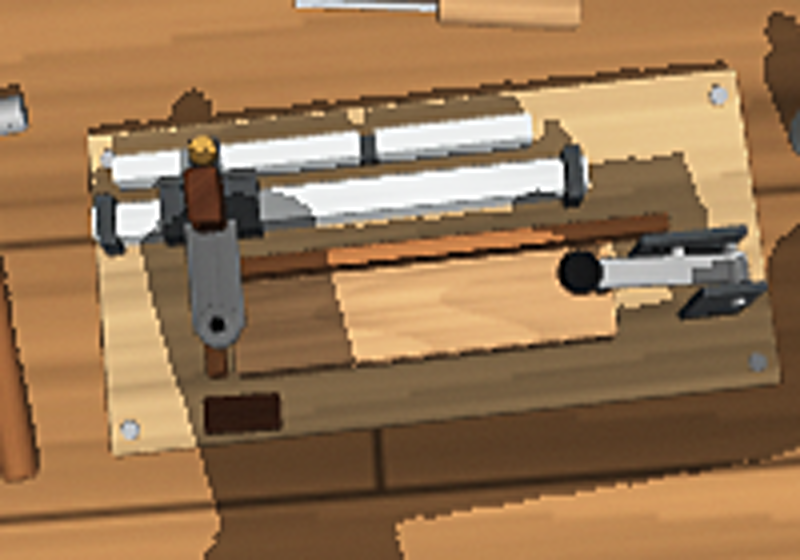

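View pics/side0c.png

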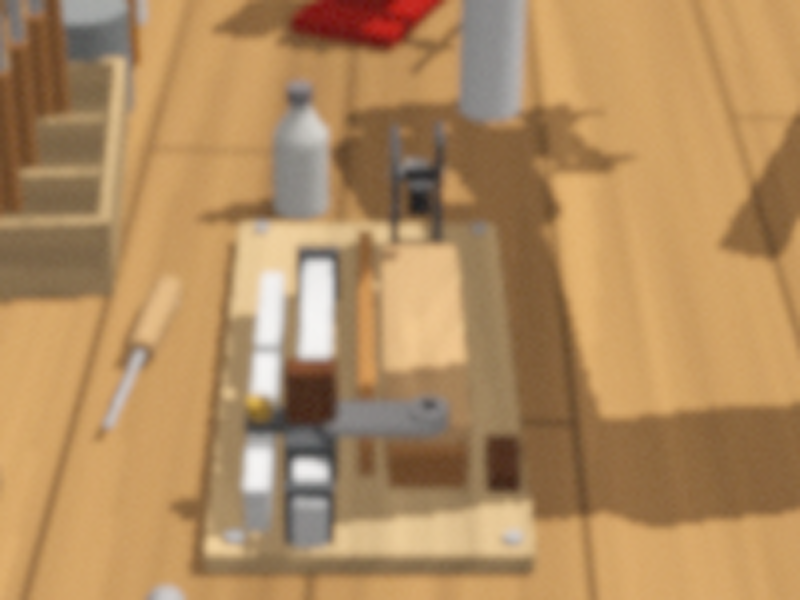

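The top view shows the jig: pad at (354,258), notch gap at about (302,226), tab top at (261,239), brass sleeve at (261,228). The base corners are at about (232,222), (394,206), (405,285) and (238,304). Next I fit the jig pose from the corners and check the points against it.

```bash
cat >> h.py <<'E'
def fit(pj,pw):
    pj=np.array(pj)[:,:2];pw=np.array(pw)[:,:2];a=pj-pj.mean(0);b=pw-pw.mean(0)
    th=np.arctan2((a[:,0]*b[:,1]-a[:,1]*b[:,0]).sum(),(a*b).sum())
    R=np.array([[np.cos(th),-np.sin(th)],[np.sin(th),np.cos(th)]]);t=pw.mean(0)-R@pj.mean(0)
    return R,t,np.degrees(th),pw-(pj@R.T+t)
E
python3 - <<'E'
from h import *
np.set_printoptions(precision=4,suppress=True)
c=np.array([[90,130],[735,65],[780,382],[112,456]])/4+[210,190]
pw=[px2w('top',u,.018) for u in c]
R,t,th,res=fit([[.12,.245],[.12,-.205],[-.1,-.205],[-.1,.245]],pw);print('corners',th,t,res)
inv=lambda p:R.T@(np.array(p)[:2]-t)
for n,u,z in (('pad',(580/4+210,272/4+190),.141),('pad net',(354.3,258.3),.141),('tabtop',(206/4+210,197/4+190),.113),('notch',(367/4+210,148/4+190),.055),('notchnet',(298.4,225.1),.055),('sleeve',(204/4+210,150/4+190),.09)):
    p=px2w('top',u,z);print(n,p,inv(p))
for n,u,z in (('notch',(306.7,258.6),.055),('ball',(306.3,278.7),.055),('pad',(343.2,212.1),.141),('notcheye',(265/4+240,347/4+170),.055)):
    p=px2w('side',u,z);print('side',n,p,inv(p))
for l in('lever_pad','guide_grip','jig','lever'):
  get_image('top')
  for r in regions_of('top',l)[:2]:
    v,u=np.nonzero(r['region']);print(l,r['p'],r['uv'],u.min(),u.max(),v.min(),v.max(),len(u))
E
```

```text
corners 1.807778330181107 [ 0.5216 -0.0445] [[ 0.0014 -0.0022]
 [ 0.0003  0.0012]
 [ 0.0001  0.0022]
 [-0.0018 -0.0012]]
pad [ 0.4928 -0.1113  0.141 ] [-0.0309 -0.0659]
pad net [ 0.4922 -0.1096  0.141 ] [-0.0314 -0.0641]
tabtop [0.5621 0.1157 0.113 ] [0.0455 0.1589]
notch [0.5997 0.0129 0.055 ] [0.0799 0.0549]
notchnet [0.6056 0.0214 0.055 ] [0.086  0.0633]
sleeve [0.598  0.1176 0.09  ] [0.0815 0.1596]
side notch [0.6036 0.0229 0.055 ] [0.084  0.0648]
side ball [0.5972 0.1234 0.055 ] [0.0808 0.1655]
side pad [ 0.5    -0.1085  0.141 ] [-0.0236 -0.0633]
side notcheye [0.6056 0.013  0.055 ] [0.0858 0.0549]
lever_pad 0.62 [369.6, 257.2] 350 395 253 263 309
guide_grip 0.89 [260.1, 245.9] 250 275 224 276 807
jig 0.95 [322.7, 252.7] 233 404 207 303 10067
lever 0.89 [369.3, 257.2] 349 396 252 263 382
```

```bash
python3 -m jog '[[0,0,0,7.16],[0,0,0,7.16],[-2.56,0.1,-2.73,0],[-2.56,0.1,-2.73,0],[-2.56,0.1,-2.73,0],[-2.56,0.1,-2.73,0],[-2.56,0.1,-2.73,0],[-2.56,0.1,-2.73,0],[-2.56,0.1,-2.73,0],[-2.56,0.1,-2.73,0],[-2.56,0.1,-2.73,0],[-2.56,0.1,-2.73,0]]' 0 40
cat > /tmp/bar.py <<'E'
import sys;sys.path.insert(0,'.')
from h import *
E
python3 - <<'E'
import sys;sys.path.insert(0,'.')
from h import *
np.set_printoptions(precision=4,suppress=True,linewidth=150)
im=cv2.imread('pics/top0.png').astype(int).sum(2);d=np.load('/tmp/top_d.npy')
R,t=[None,None]
th=np.radians(1.81);R=np.array([[np.cos(th),-np.sin(th)],[np.sin(th),np.cos(th)]]);t=np.array([.5216,-.0445])
for x in (.078,.082,.086):
  ys=np.arange(.03,.09,.002)
  P=[list(R@[x,y]+t)+[.055] for y in ys];q=w2px('top',P)
  print(x,[(round(y*1000),int(cv2.remap(im.astype(np.float32),np.float32([[a[0]]]),np.float32([[a[1]]]),1)[0,0])) for y,a in zip(ys,q)])
s=read_state();print(s['position'],s['orientation'],s['ft_force'],s['opening'])
E
```

```text
time: 2.05
position: [0.3943, -0.2213, 0.2215]
orientation: [[-0.999, 0.001, 0.033], [-0.033, -0.001, -0.999], [-0.001, -1.0, 0.001]]
ft_force: [-0.2, -0.4, -0.2]
opening: 0.0005
0.078 [(30, 641), (32, 668), (34, 692), (36, 691), (38, 720), (40, 702), (42, 685), (44, 664), (46, 686), (48, 616), (50, 439), (52, 202), (54, 211), (56, 210), (58, 200), (60, 242), (62, 675), (64, 743), (66, 716), (68, 680), (70, 683), (72, 671), (74, 663), (76, 679), (78, 665), (80, 654), (82, 661), (84, 695), (86, 690), (88, 718)]
0.082 [(30, 721), (32, 721), (34, 722), (36, 722), (38, 723), (40, 724), (42, 724), (44, 729), (46, 743), (48, 759), (50, 483), (52, 208), (54, 206), (56, 209), (58, 173), (60, 294), (62, 745), (64, 752), (66, 738), (68, 728), (70, 726), (72, 726), (74, 725), (76, 725), (78, 723), (80, 723), (82, 723), (84, 722), (86, 722), (88, 724)]
0.086 [(30, 716), (32, 717), (34, 717), (36, 717), (38, 716), (40, 717), (42, 719), (44, 725), (46, 738), (48, 762), (50, 399), (52, 203), (54, 198), (56, 207), (58, 170), (60, 358), (62, 720), (64, 741), (66, 732), (68, 723), (70, 722), (72, 722), (74, 721), (76, 720), (78, 719), (80, 720), (82, 718), (84, 717), (86, 718), (88, 718)]
[ 0.3943 -0.2213  0.2215] [[-0.9995  0.0006  0.0328]
 [-0.0328 -0.0006 -0.9995]
 [-0.0006 -1.      0.0006]] [-0.2284 -0.3679 -0.2159] 0.0004570873823269897
```

```bash
python3 -m jog '[[-2.57,0.5,-2.67,0],[-2.57,0.5,-2.67,0],[-2.57,0.5,-2.67,0],[-2.57,0.5,-2.67,0],[0,2,0,0],[0,2,0,0],[0,0,0,0]]' 0 40
python3 - <<'E'
from h import *
np.set_printoptions(precision=4,suppress=True)
s=read_state();print(s['time'],s['position'],s['ft_force'])
im,d=save('side','side1');cv2.imwrite('pics/side1c.png',cv2.resize(im[130:300,240:440,::-1],None,fx=3.5,fy=3.5,interpolation=2))
im,d=save('top','top1');cv2.imwrite('pics/top1c.png',cv2.resize(im[190:330,210:410,::-1],None,fx=4,fy=4,interpolation=2))
E
```

```text
time: 2.63
position: [0.4911, -0.1116, 0.157]
orientation: [[-0.999, -0.007, 0.034], [-0.034, 0.002, -0.999], [0.007, -1.0, -0.002]]
ft_force: [-0.7, 0.2, -0.4]
opening: -0.0
2.6333 [ 0.4911 -0.1116  0.157 ] [-0.6717  0.1705 -0.4105]
```

View pics/side1c.png

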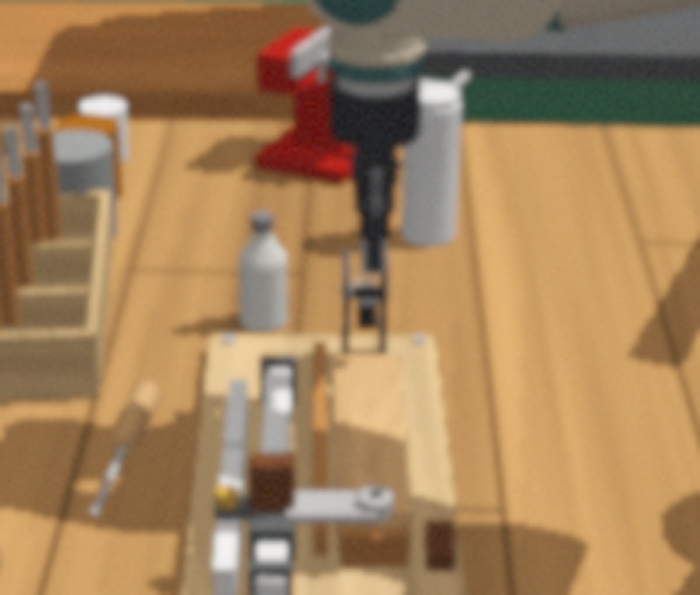

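View pics/top1c.png

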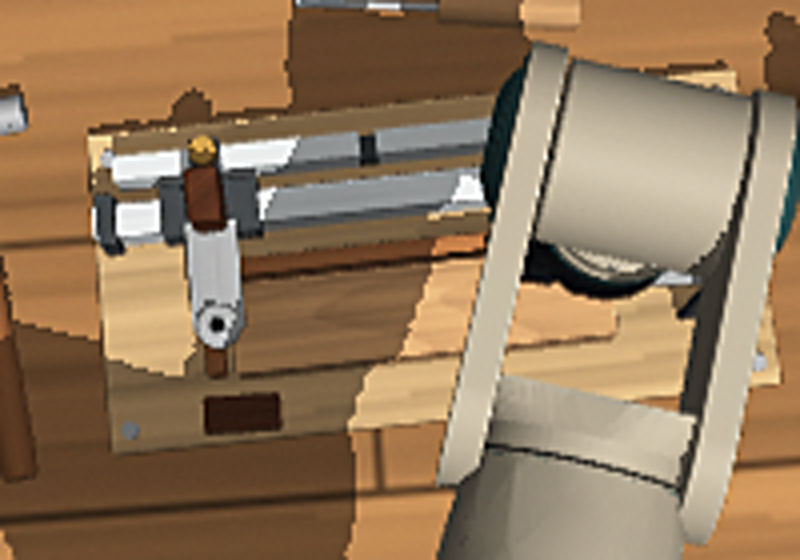

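The finger stands above the pad, within about 4 mm of its centre towards the robot. I shift it slightly in +x and press down, following the arc.

```bash
python3 -m jog '[[-0.4,0.6,0,0],[0,0.6,0,0],[0,0.6,-0.15,0],[0,0.6,-0.15,0],[0,0.6,-0.15,0],[0,0.6,-0.15,0],[0,0.5,-0.1,0],[0,0,0,0]]' 0 40
python3 -m jog '[[0,0.3,-0.1,0],[0,0.3,-0.1,0],[0,0,0,0]]' 0 40
```

```text
time: 3.4
position: [0.4959, -0.1053, 0.119]
orientation: [[-0.999, -0.002, 0.033], [-0.033, 0.0, -0.999], [0.002, -1.0, -0.0]]
ft_force: [0.4, 1.0, 0.8]
opening: 0.0
time: 3.65
position: [0.4961, -0.1037, 0.1135]
orientation: [[-0.999, -0.001, 0.033], [-0.033, -0.0, -0.999], [0.001, -1.0, 0.0]]
ft_force: [0.7, -2.3, 1.1]
opening: -0.0002
```

```bash
python3 -m jog '[[0,0.4,-0.1,0],[0,0.4,-0.1,0],[0,0,0,0]]' 0 40
python3 -m jog '[[0,0.4,-0.1,0],[0,0.2,0,0],[0,0,0,0]]' 0 40
python3 - <<'E'
from h import *
s=read_state();print(s['position'],s['ft_force'])
im,d=save('side','side2');cv2.imwrite('pics/side2c.png',cv2.resize(im[180:240,310:380,::-1],None,fx=8,fy=8,interpolation=2))
E
```

```text
time: 3.9
position: [0.4958, -0.1014, 0.1051]
orientation: [[-0.999, -0.001, 0.033], [-0.033, 0.0, -0.999], [0.001, -1.0, -0.0]]
ft_force: [-0.9, 0.5, -0.0]
opening: 0.0001
time: 4.15
position: [0.4961, -0.1003, 0.0997]
orientation: [[-0.999, -0.001, 0.033], [-0.033, 0.0, -0.999], [0.001, -1.0, -0.001]]
ft_force: [0.5, 0.7, 1.4]
opening: 0.0001
[ 0.49610611 -0.10034987  0.09972498] [0.48100765 0.72468374 1.35639176]
```

View pics/side2c.png

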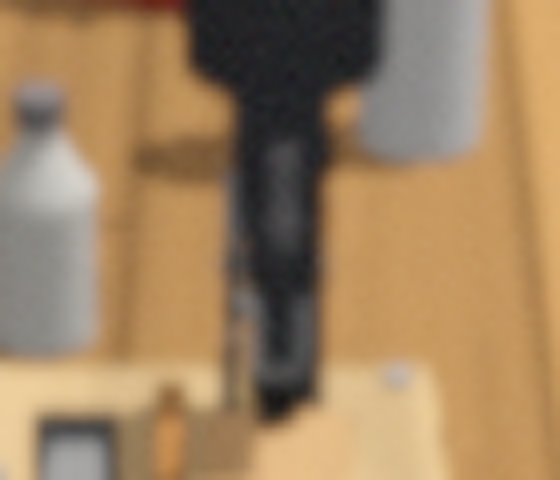

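The force dropped to 0 N at z = 0.105, which suggests the catch drew the lever in. I press a few mm further to be sure.

```bash
python3 -m jog '[[0,0.2,0,0],[0,0.15,0,0],[0,0,0,0]]' 0 40
```

```text
time: 4.45
position: [0.4963, -0.1004, 0.0969]
orientation: [[-0.999, 0.0, 0.033], [-0.033, 0.0, -0.999], [-0.0, -1.0, -0.0]]
ft_force: [-0.9, 3.4, 4.4]
opening: -0.0002
```

```bash
python3 -m jog '[[0,-0.8,0,0],[0,-2,0,0],[0,-3.5,0,0],[0,-3,0,0],[0,0,-4.1,0],[0,0,-4.1,0],[0,0,-4.1,0],[0,0,-4.1,0],[-1.5,0,-2,0],[0,0,0,0]]' 1 40
python3 - <<'E'
from h import *
np.set_printoptions(precision=4,suppress=True)
s=read_state();print(s['time'],s['position'],s['ft_force'],s['opening'])
im,d=save('top','top3');cv2.imwrite('pics/top3c.png',cv2.resize(im[190:330,210:410,::-1],None,fx=4,fy=4,interpolation=2))
for r in mark_of('top','lever_pad')[:2]:
    u=r['uv'];print('pad',r['p'],u,px2w('top',u,depth=d[int(u[1]),int(u[0])]))
im,d=save('side','side3');cv2.imwrite('pics/side3c.png',cv2.resize(im[130:300,240:440,::-1],None,fx=3.5,fy=3.5,interpolation=2))
for l in('lever_pad','guide_grip','guide_ball'):
  for r in mark_of('side',l)[:2]:
    u=r['uv'];print(l,r['p'],u,px2w('side',u,depth=d[int(u[1]),int(u[0])]))
E
```

```text
time: 5.28
position: [0.5059, 0.0873, 0.1901]
orientation: [[-0.999, 0.001, 0.037], [-0.037, 0.001, -0.999], [-0.001, -1.0, -0.001]]
ft_force: [-0.4, 0.5, -0.2]
opening: 0.0857
5.2833 [0.5059 0.0873 0.1901] [-0.3665  0.4662 -0.2098] 0.08565915994161645
pad 0.72 [346.9, 262.7] [ 0.4888 -0.0942  0.1004]
lever_pad 0.43 [343.6, 222.9] [0.4984 0.1575 0.2498]
guide_grip 0.85 [320.4, 267.7] [0.558  0.128  0.0954]
guide_grip 0.51 [334.8, 258.1] [ 0.5229 -0.0379  0.0193]
guide_ball 0.84 [307.3, 279.4] [0.5947 0.1205 0.0506]
```

View pics/top3c.png

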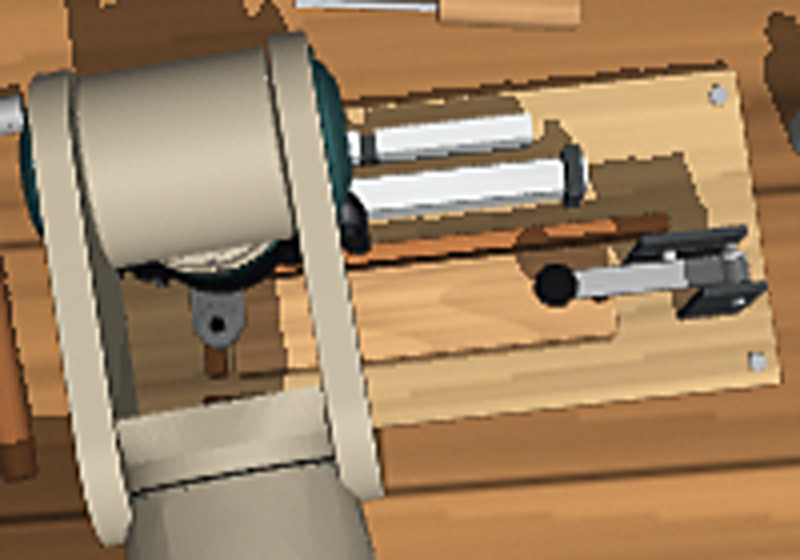

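View pics/side3c.png

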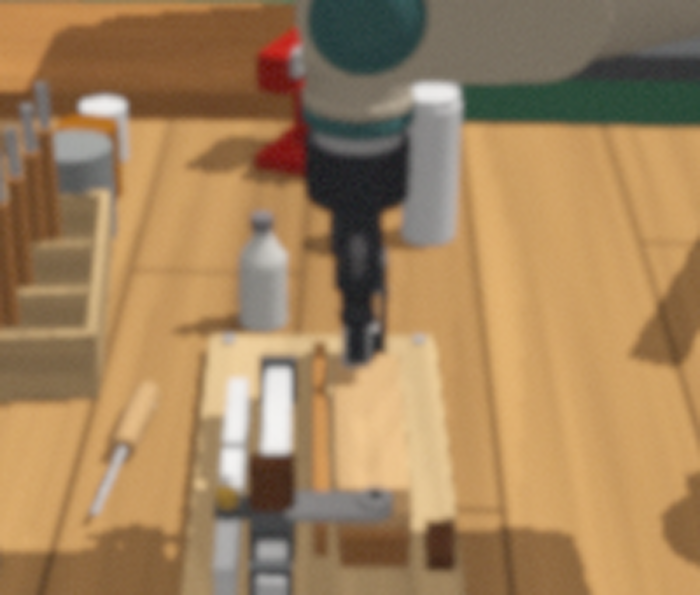

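The lever is latched: pad top measured at z = 0.100 and the arm is nearly level (pad at about px (349,261) in the top view). Next I go over the tab with the fingers open.

```bash
python3 -m jog '[[-3,0,-1.4,0],[-3.1,0,-1.3,0],[0,2.5,0,0],[0,2.5,0,0],[0,0,0,0]]' 1 40
python3 - <<'E'
from h import *
np.set_printoptions(precision=4,suppress=True)
s=read_state();print(s['time'],s['position'],s['ft_force'],s['opening'])
im,d=save('side','side4');cv2.imwrite('pics/side4c.png',cv2.resize(im[200:320,260:420,::-1],None,fx=5,fy=5,interpolation=2))
print(w2px('side',[[.566,.1165,.113],s['position']]))
for l in ('guide_grip','guide_ball'):
  for r in mark_of('side',l)[:1]:
    u=r['uv'];print(l,r['p'],u,px2w('side',u,depth=d[int(u[1]),int(u[0])]))
print('pad eye',px2w('top',(349.3,261.3),.1))
E
```

```text
time: 6.0
position: [0.563, 0.1115, 0.1339]
orientation: [[-0.999, -0.01, 0.032], [-0.032, -0.001, -1.0], [0.01, -1.0, 0.001]]
ft_force: [-0.0, -0.0, -1.3]
opening: 0.0852
6.0 [0.563  0.1115 0.1339] [-0.0203 -0.0304 -1.2803] 0.08516638217749552
[[317.6011 259.805 ]
 [318.748  252.2276]]
guide_grip 0.66 [317.8, 264.4] [0.5648 0.1298 0.1071]
guide_ball 0.7 [303.7, 279.4] [0.6043 0.1242 0.053 ]
pad eye [ 0.4919 -0.1006  0.1   ]
```

View pics/side4c.png

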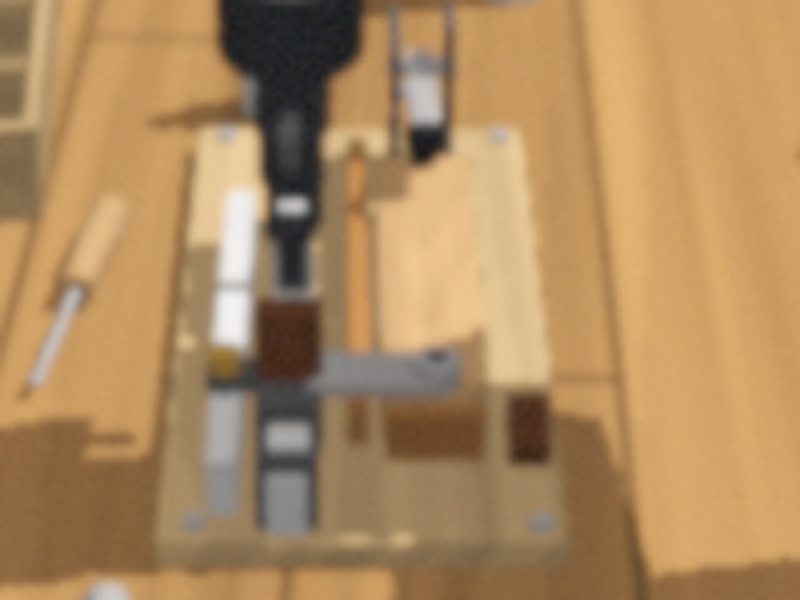

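```bash
python3 - <<'E'
from h import *
np.set_printoptions(precision=1,suppress=True)
f=lambda p:((w2px('side',p)-[260,200])*5)
print(f([[.563,.154,.147],[.563,.069,.147],[.563,.154,.134],[.563,.069,.134]]))
print('tab top corners y=.118',f([[.566,.118+a,.113] for a in (-.011,.011)]),f([[.566,.129,.072]]))
E
```

```text
[[289.1 283.8]
 [297.6 199.3]
 [289.4 304.8]
 [297.8 219.7]]
tab top corners y=.118 [[289.  289.4]
 [286.7 311.9]] [[287.5 375.2]]
```

```bash
python3 -m jog '[[-0.3,0,-0.6,0],[0,1.8,0,0],[0,1.8,0,0],[0,1.7,0,0],[0,0,0,0],[0,0,0,0]]' 1 40
```

```text
time: 6.65
position: [0.5683, 0.119, 0.0878]
orientation: [[-0.999, 0.001, 0.033], [-0.033, 0.0, -0.999], [-0.001, -1.0, -0.0]]
ft_force: [0.2, -0.2, 0.8]
opening: 0.0854
```

```bash
python3 -m jog '[[0.1,0.6,0,0],[0,0,0,0],[0,0,0,0]]' 1 40; python3 -m jog '[[0,0,0,0],[0,0,0,0],[0,0,0,0],[0,0,0,0],[0,0,0,0],[0,0,0,0],[0,0,0,0],[0,0,0,0]]' 0 40
```

```text
time: 6.9
position: [0.5675, 0.1189, 0.0818]
orientation: [[-0.999, 0.001, 0.033], [-0.033, 0.0, -0.999], [-0.001, -1.0, -0.0]]
ft_force: [0.2, 0.5, 0.6]
opening: 0.0855
time: 7.57
position: [0.5671, 0.1187, 0.081]
orientation: [[-0.999, 0.0, 0.033], [-0.033, -0.0, -0.999], [-0.0, -1.0, 0.0]]
ft_force: [-1.1, -1.3, 2.4]
opening: 0.0213
```

The tab is gripped (opening 21 mm), at jig y of about 162 mm. The notch is at about 55–57 mm, so the travel is about 105 mm. I slide 88 mm first and then look.

```bash
python3 -m jog '[[0,0,0.6,0],[0,0,1,0],[0,0,1,0],[0,0,1,0],[0,0,1,0],[0,0,1,0],[0,0,1,0],[0,0,1,0],[0,0,0.8,0],[0,0,0.4,0],[0,0,0,0],[0,0,0,0]]' 0 40
python3 - <<'E'
from h import *
np.set_printoptions(precision=4,suppress=True)
s=read_state();print(s['time'],s['position'],s['ft_force'],s['opening'])
im,d=save('side','side5');cv2.imwrite('pics/side5c.png',cv2.resize(im[220:320,270:380,::-1],None,fx=6,fy=6,interpolation=2))
for l in ('guide_grip','guide_ball','notch'):
  for r in mark_of('side',l)[:2]:
    u=r['uv'];print(l,r['p'],u,px2w('side',u,depth=d[int(u[1]),int(u[0])]))
E
```

```text
time: 8.57
position: [0.5702, 0.0302, 0.081]
orientation: [[-0.999, 0.001, 0.032], [-0.032, -0.001, -0.999], [-0.0, -1.0, 0.001]]
ft_force: [-0.5, -2.4, 3.0]
opening: 0.0215
8.5667 [0.5702 0.0302 0.081 ] [-0.5499 -2.3527  2.9834] 0.021487550746086926
guide_grip 0.7 [322.6, 249.1] [0.5561 0.042  0.1006]
guide_ball 0.74 [306.9, 261.3] [0.6017 0.0392 0.0564]
notch 0.78 [307.9, 258.5] [0.5987 0.0381 0.0654]
```

View pics/side5c.png

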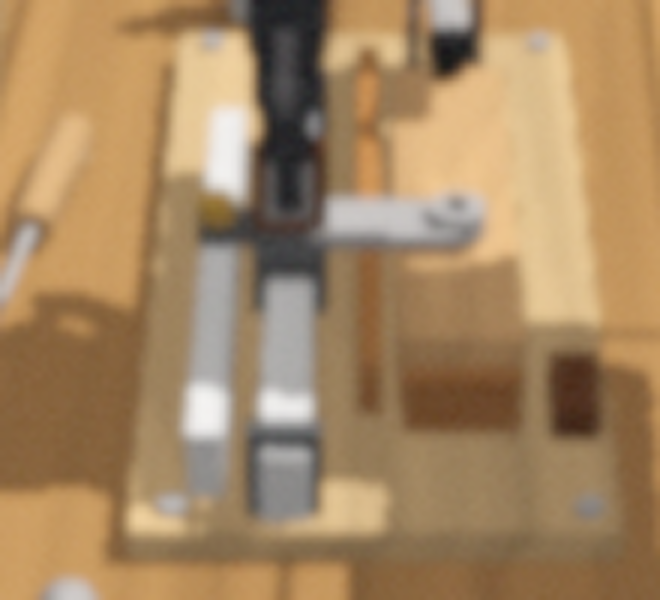

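```bash
python3 -m jog '[[0,0,0.4,0],[0,0,0.4,0],[0,0,0.3,0],[0,0,0,0]]' 0 40
for i in 1; do python3 -m jog '[[0,0,0.2,0],[0,0,0,0]]' 0 40;done
```

```text
time: 9.1
position: [0.5705, 0.0193, 0.081]
orientation: [[-0.999, 0.0, 0.033], [-0.033, -0.0, -0.999], [-0.0, -1.0, 0.0]]
ft_force: [0.5, 0.7, 4.5]
opening: 0.0216
time: 9.27
position: [0.5706, 0.0172, 0.081]
orientation: [[-0.999, 0.001, 0.033], [-0.033, -0.001, -0.999], [-0.001, -1.0, 0.001]]
ft_force: [1.0, -0.8, 4.6]
opening: 0.0217
```

```bash
python3 -m jog '[[0,0,0.1,0],[0,0,0,0]]' 0 40; python3 - <<'E'
from h import *
np.set_printoptions(precision=4,suppress=True)
s=read_state();print(s['time'],s['position'],s['ft_force'],s['joint_torque'])
im,d=save('top','top6');cv2.imwrite('pics/top6c.png',cv2.resize(im[190:330,210:410,::-1],None,fx=4,fy=4,interpolation=2))
E
```

```text
time: 9.43
position: [0.5706, 0.0163, 0.081]
orientation: [[-0.999, 0.001, 0.033], [-0.033, -0.001, -0.999], [-0.0, -1.0, 0.001]]
ft_force: [0.2, -1.9, 5.1]
opening: 0.0213
9.4333 [0.5706 0.0163 0.081 ] [ 0.2001 -1.9214  5.1349] [  1.168  -42.1233 -31.2843   0.4861   0.0895   0.0415]
```

View pics/top6c.png

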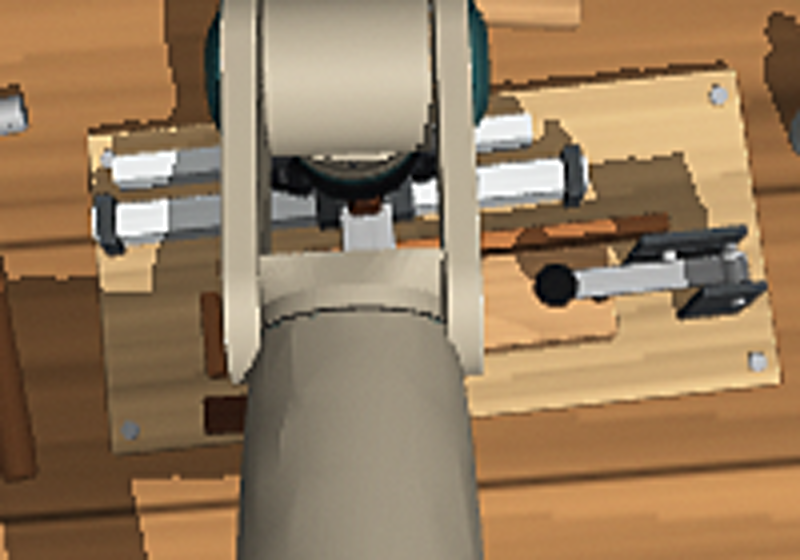

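```bash
python3 - <<'E'
from h import *
np.set_printoptions(precision=4,suppress=True,linewidth=150)
im=cv2.imread('pics/top6.png');cv2.imwrite('pics/top6z.png',cv2.resize(im[225:258,270:330],None,fx=13,fy=13,interpolation=0))
th=np.radians(1.81);R=np.array([[np.cos(th),-np.sin(th)],[np.sin(th),np.cos(th)]]);t=np.array([.5216,-.0445])
for n,u,z in (('plateL',(210+317/4,190+207/4),.068),('plateR',(210+412/4,190+203/4),.068),('armL',(210+342/4,190+235/4),.072),('armR',(210+394/4,190+232/4),.072),('tab',(210+366/4,190+205/4),.113)):
    p=px2w('top',u,z);print(n,p,R.T@(p[:2]-t))
print('fk tab',R.T@(np.array([.5706,.0163])-t))
E
```

```text
plateL [0.5597 0.0481 0.068 ] [0.041  0.0914]
plateR [ 0.5577 -0.0139  0.068 ] [0.0371 0.0294]
armL [0.5392 0.033  0.072 ] [0.02   0.0769]
armR [ 0.5387 -0.0008  0.072 ] [0.0184 0.0432]
tab [0.5495 0.0157 0.113 ] [0.0298 0.0593]
fk tab [0.0509 0.0592]
```

View pics/top6z.png

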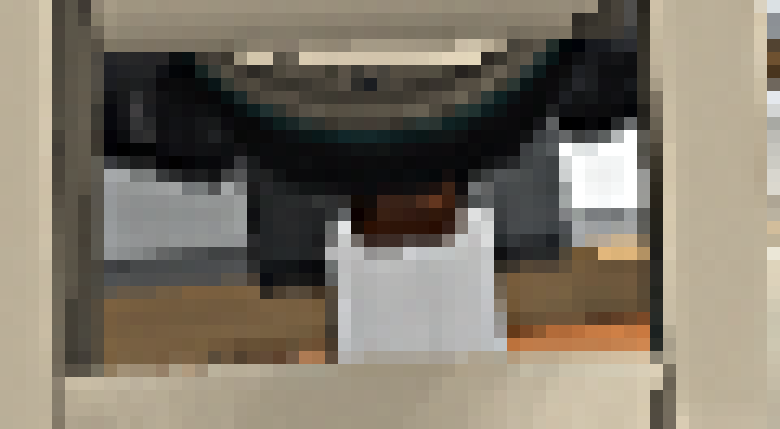

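```bash
cat > f.py <<'E'
from rig import *
import numpy as np
L=[]
for i in range(4):
    get_image('top');L.append(read_state()['ft_force'])
s=read_state();print(s['time'],np.round(s['position'],4),np.round(np.mean(L,0),2),np.round(np.std(L,0),2))
E
python3 f.py;python3 -m jog '[[0,0,0.1,0],[0,0,0,0]]' 0 40 >/dev/null; python3 f.py
python3 -m jog '[[0,0,0.1,0],[0,0,0,0]]' 0 40 >/dev/null; python3 f.py
```

```text
9.6833 [0.5706 0.0163 0.081 ] [ 0.43 -2.96  4.91] [0.25 0.39 0.46]
10.05 [0.5706 0.0153 0.081 ] [ 0.37 -2.97  4.96] [0.4  0.17 0.37]
10.4167 [0.5707 0.014  0.081 ] [ 0.37 -4.03  4.99] [0.39 0.3  0.22]
```

```bash
python3 -m jog '[[0,0,0.1,0],[0,0,0,0]]' 0 40 >/dev/null; python3 f.py
python3 -m jog '[[0,0,0.1,0],[0,0,0,0]]' 0 40 >/dev/null; python3 f.py
```

```text
10.7833 [0.5707 0.0125 0.081 ] [ 0.84 -7.17  4.97] [0.32 0.17 0.39]
11.15 [0.5708 0.0112 0.081 ] [ 0.8  -7.66  5.17] [0.82 0.34 0.15]
```

The pull towards the notch has grown to about −7.7 N, so the ball is entering it. I continue in 1 mm steps.

```bash
python3 -m jog '[[0,0,0.1,0],[0,0,0,0]]' 0 40 >/dev/null; python3 f.py
```

```text
11.5167 [0.5708 0.0109 0.081 ] [ 0.87 -6.18  4.9 ] [0.56 0.34 0.54]
```

```bash
python3 -m jog '[[0,0,0.1,0],[0,0,0,0]]' 0 40 >/dev/null; python3 f.py
```

```text
11.8833 [0.5708 0.0105 0.081 ] [ 0.96 -2.6   5.11] [0.07 0.51 0.27]
```

The guide now stops advancing (y ≈ 0.0105) while the force relaxes, so it is seated in the notch. I trim the remaining force.

```bash
python3 -m jog '[[0,0,0.05,0],[0,0,0,0]]' 0 40 >/dev/null; python3 f.py
```

```text
12.25 [0.5708 0.0104 0.081 ] [ 0.56 -0.9   5.  ] [0.18 0.38 0.37]
```

```bash
python3 - <<'E'
from h import *
im,d=save('top','top7');a=cv2.resize(im[190:330,210:410,::-1],None,fx=4,fy=4,interpolation=2)
for r in mark_of('top','lever_pad')[:1]:
    u=r['uv'];print('pad',r['p'],u,px2w('top',u,depth=d[int(u[1]),int(u[0])]))
cv2.imwrite('pics/top7c.png',a)
im,d=save('side','side7');cv2.imwrite('pics/side7c.png',cv2.resize(im[170:320,240:440,::-1],None,fx=4,fy=4,interpolation=2))
s=read_state();print(s['time'],s['position'],s['ft_force'],s['opening'])
E
```

```text
pad 0.64 [347.2, 259.4] [ 0.4973623  -0.09584437  0.09850203]
12.4 [0.57082162 0.01042865 0.08095484] [ 0.08968544 -1.08584713  4.51981341] 0.021536415352244608
```

View pics/top7c.png

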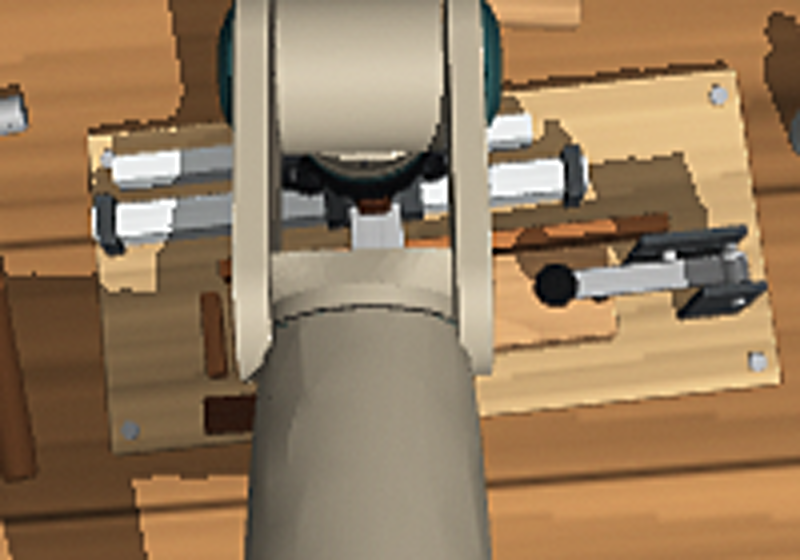

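View pics/side7c.png

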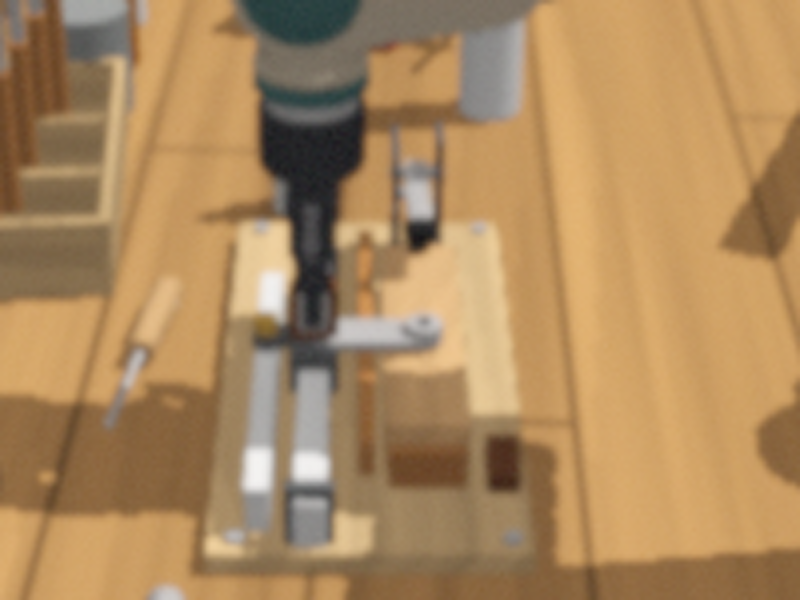

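The top view shows the lever still down (pad at crop (557,285), top at z ≈ 0.099). In both pictures the guide is gripped, with the sleeve over the place where the notch was, and nothing else looks moved.

```bash
python3 -c "
from rig import *
print(finish_job())"
```

```text
the job is handed in; nothing more can be done
None
```

The lever is latched on the timber and released. The guide is seated at the notch with the tab still gripped, and I handed the job in at about 12.4 s.

**Lever:** I pressed the pad down with shut fingers. The contact force fell to zero near z = 0.105, then rose again on further pressing, as expected after the click. After letting go, the pad top stayed at about 0.099–0.100 m, which is the latched height.

**Guide:** I gripped the tab (opening 21.5 mm) and slid it about 108 mm.
- Near the notch, a pull of up to about 7.7 N drew the guide in.
- The guide then stopped, advancing less than 1 mm for 2.5 mm of further command.
- I trimmed the remaining force along the rail to about −1 N.

**Last checks:** The final pictures show the lever still down, and the timber and everything else where it was.

**Disagreements and limits:**
- My own reading of the notch position was about 2 mm short of where the guide seated, which is within the camera calibration.
- The network's notch mark was about 10 mm off, so I did not use it.
- The arm and the guide hid the notch at the end, so the seating rests on the force and position readings rather than on sight.
- A steady vertical force of about 5 N remained on the gripped tab.

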